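Pack the electrical spares into one tub

ROBOT

A 6-joint arm with a two-finger parallel gripper is mounted at the origin on the work surface. World frame = base frame: x ahead of the robot, y to its left, z up, the work surface at z = 0. Lengths are in m, angles in rad, forces in N, time in s.
With the tool pointing down it reaches from about 0.375 to 0.9 m from the base axis. Payload 3.1 kg.
Tool frame: the origin (TCP) lies midway between the tips of the shut fingers; the grasp point (between the pads) lies 19 mm behind it; x points along the fingers, z is the direction in which the jaws open and shut, and the axes are right-handed (so a half turn about x gives the same grasp; the last joint's range is limited). The gripper opens to 87 mm and grips with 3 to 60 N. Pads are 19 mm wide; open, the fingers measure 117 mm over their backs; the gripper's body (75 mm by 190 mm) begins 51 mm behind the grasp point.
Start: joints at [1.111, 0.527, 1.433, -0, 1.181, -0.178], TCP at [0.174, 0.6, 0.223] pointing down, gripper open.
Joint ranges: [-3.08, 3.08], [-0.75, 2.2], [0.22, 2.44], [-1.43, 4.57], [0, 2.65], [-2.85, 2.85]. Speed limits (rad/s): [2.79, 2.79, 3.14, 3.14, 3.14, 3.14].

INTERFACE

Orientations are given as a unit quaternion [x, y, z, w].
In Python, from rig import robot, optics, workorder gives the robot as it stands.
- The arm moves only by the tool arm_command, never from a script. Its argument "plan" is a list of rows, each a list of 7 numbers: the shift along the tool's x, y, z in cm, then the turn, a rotation vector about the tool's x, y, z in rad, then the finger opening in cm, from 0 to 8.7. In form: [[x, y, z, ax, ay, az, gripper], ...]. A call has 1 to 12 rows; each row shifts and turns the pose as measured when the row begins, along the tool's axes as they then stand; what a row does not reach is not made up. A row lasts 1/8 s, in which the tool goes at most 62.5 mm and 10.7 degrees, less where a joint would pass 70% of its speed; a pose out of reach is approached as far as the arm can. A call with a gripper value outside its range is refused whole. The fingers move at their own pace and stop on an object; "grip_force" is the grip in N (left out, the last holds). Time passes only in rows, so rows that do not move let the fingers close. It gives the time, the measured TCP pose, the force and the opening at its end, in the units of the state.
- robot.get_obs(): the state, without advancing time (a new reading comes with each control period).
- optics.camera(name): name is "scene" or "top"; returns (picture, depth): 480x640x3 uint8, blue, green, red; 480x640 float32, m along the optical axis (not along the pixel's ray), 0 where there is no reading.
- optics.camera_info(name): a dict with "mtx" (3x3 intrinsics, pixels), "position" and "rotation" of the camera in the world. Camera axes: x right, y down, z forward; pixel columns grow to the right and rows downward; lengths in m; the calibration is good to about 2 mm. A picture is of the moment at which its call begins. camera_info takes no time and is no camera call.
- workorder.hand_in(): hands the job in, once; it reports no verdict.
The state is a dict: "time": time; "q": joint angles; "joint_velocities": joint speeds; "joint_torque": joint torques, N m; "position": TCP position; "tool_rot": TCP orientation; "ft_force": force on the tool from outside, world axes, zero at the start; "moment": the same for the moment, N m; "grip_width": finger opening in m.
Only numpy, scipy, OpenCV 4.12 (cv2) and the standard library are available. Lean on these libraries where they do the work, as an engineer would, in place of code of your own. Each camera call takes 0.05 s, during which the arm holds its last target. There are 200 camera calls.

TASK

Put the blue carton from the sloping rack and the yellow carton from the board into the white tub beside the orange tin, so that all three stand upright on the tub's floor at once. Set the cartons down rather than dropping them, keep the tin in the tub, and leave the torch and the glass jar standing where they are.

Things in the scene. Friction and masses are not known exactly. Their poses are not given: they have to be found in the camera images.
- tub: white open tub, fixed to the board, 74 mm (its x) by 204 mm (its y) outside, 50 mm high; walls and floor 4 mm thick: 66 x 196 mm inside. Origin at the centre of its underside, z up. The pieces fit only in one row along its length (80 + 44 + 56 mm). They rise 39 mm or more above the rim, so fingers gripping their upper part across the tub stay clear of walls. Tub and rack swap sides between starts
- blue_carton_center (a point): centre of the blue carton: rigid box, 80 mm along its x, 50 mm along its y, 90 mm tall along its z (z points out of its top, which has a black seam and a pale label). About 0.22 kg. At the start it stands on the rack's slope, leaning 27 degrees from upright towards the robot side; its y is level, its x points up the slope
- yellow_carton_center (a point): centre of the yellow carton: rigid box, 56 mm along its x, 44 mm along its y, 100 mm tall along its z (up). About 0.2 kg. At the start it stands upright on the board between tub and rack
- tin_center (a point): centre of the orange tin with steel lid: upright cylinder 56 mm in diameter, 85 mm tall, about 0.3 kg, loose. At the start it stands on the tub's floor near the tub's -y end, 0 to 6 mm from that end wall
- rack: green sloping rack, fixed, 120 x 100 mm footprint; origin at the centre of its underside. Its top slopes 27 degrees, rising towards its own +x (away from the robot); 70 mm high at mid-slope, with a lip 22 mm high along the lower edge that keeps the carton from sliding; open at the sides and the upper end
- torch: chrome pocket torch standing on its lens end, 38 mm across, 100 mm tall; origin at the centre of its underside. Bystander, loose
- jar: closed glass screw jar with a red cap, 68 mm across, 85 mm tall; origin at the centre of its underside. Bystander, loose
Mind the look-alikes: they are no part of the job. There is more than one size of the part that bears yellow_carton_center; the job needs the largest.

How it is judged:
At the end, for the whole second after the job is handed in: Blue carton, yellow carton and tin all lie within the tub's inner outline, upright within 0.1 rad, with their undersides within 6 mm of the tub's floor, at rest (below 0.02 m/s and 0.2 rad/s) and released (x of blue_carton_center in the frame of tub between -0.033 and 0.033 m and y of blue_carton_center in the frame of tub between -0.098 and 0.098 m and z of blue_carton_center in the frame of tub between 0.043 and 0.055 m and angle between each of blue_carton_center, yellow_carton_center, tin_center's own z axis and vertical below 0.1 rad and linear speed of each of blue_carton, yellow_carton, tin below 0.02 m/s and angular speed of each of blue_carton, yellow_carton, tin below 0.2 rad/s and x of yellow_carton_center in the frame of tub between -0.033 and 0.033 m and y of yellow_carton_center in the frame of tub between -0.098 and 0.098 m and z of yellow_carton_center in the frame of tub between 0.048 and 0.06 m and x of tin_center in the frame of tub between -0.033 and 0.033 m and y of tin_center in the frame of tub between -0.098 and 0.098 m and z of tin_center in the frame of tub between 0.0405 and 0.0525 m); the robot touches nothing.
It fails at once if the blue carton is dropped or thrown (faster than 0.7 m/s while not held, a fall of about 25 mm) (linear speed of blue_carton above 0.7 m/s and contact force between the fingers and blue_carton below 0.1 N).
It fails at once if the yellow carton is dropped or thrown (faster than 0.7 m/s while not held, a fall of about 25 mm) (linear speed of yellow_carton above 0.7 m/s and contact force between the fingers and yellow_carton below 0.1 N).
It fails at once if the tin is lifted out of the tub (z of tin_center in the frame of tub above 0.0965 m).
It fails at once if the torch or the jar is moved by more than 30 mm (distance of any of torch, jar from where it was at the start of the episode above 0.03 m).
It also fails if it takes over 56 s, if anything falls off the work surface, if the arm or the gripper's body presses on something with over 40 N, if the wrist force passes 120 N, or if a joint passes its speed limit or range.

## Working session

There is one attempt and no reset: what is moved stays moved. The work goes in short steps, Python scripts to look and compute and a tool call to move; the robot and the scene stay as the last step left them, time stands still between calls to the robot, and variables do not carry over. Pictures are saved under pics/ and viewed, about 8 in all and at most 12, crops included, and the job is handed in when it is done.

Besides the shell and the picture viewer there is one more tool, called after ">>>" as a command line: name --pt "numbers of a row" for each row, then --argument value for the rest. arm_command: Moves the arm, as the interface text tells. Its arguments: {"type":"object","properties":{"plan":{"type":"array"},"grip_force":{"type":"number"}},"required":["plan"]}

```bash
ls; mkdir -p pics
cat > h.py <<'E'
import numpy as np, cv2
from scipy.spatial.transform import Rotation as R
from rig import robot, optics, workorder
def shot(n):
    im,d=optics.camera(n); i=optics.camera_info(n); return im,d,i
def rot(i):
    r=np.array(i["rotation"],float)
    return r if r.shape==(3,3) else R.from_quat(r).as_matrix()
def cloud(d,i):
    K=np.array(i["mtx"]); v,u=np.indices(d.shape)
    p=np.stack([(u-K[0,2])/K[0,0]*d,(v-K[1,2])/K[1,1]*d,d],-1)
    return p@rot(i).T+np.array(i["position"])
def ray(i,u,v,z):
    K=np.array(i["mtx"]); r=rot(i)@np.array([(u-K[0,2])/K[0,0],(v-K[1,2])/K[1,1],1]); c=np.array(i["position"])
    return c+r*(z-c[2])/r[2]
E
python3 - <<'E'
from h import *
for n in("scene","top"):
    im,d,i=shot(n); cv2.imwrite(f"pics/{n}0.png",im); np.savez(f"{n}0.npz",im=im,d=d); print(n,i)
o=robot.get_obs(); print(o)
print(R.from_quat(o["tool_rot"]).as_matrix().round(3))
E
```

```text
pics
scene {'mtx': array([[439.90400541,   0.        , 321.81526393],
       [  0.        , 439.90400541, 241.08865504],
       [  0.        ,   0.        ,   1.        ]]), 'position': array([ 1.04588664, -0.26207723,  0.79505693]), 'rotation': array([ 0.80162979,  0.50987368, -0.1633948 , -0.26593354])}
top {'mtx': array([[576.76734301,   0.        , 307.52799706],
       [  0.        , 576.76734301, 241.73223288],
       [  0.        ,   0.        ,   1.        ]]), 'position': array([ 0.42764643, -0.02738153,  1.19912811]), 'rotation': array([ 0.71366431, -0.69715559,  0.05243143, -0.04368389])}
{'time': 0.1, 'q': array([ 1.11050819e+00,  5.28381804e-01,  1.43375546e+00, -7.85294485e-06,
        1.18137764e+00, -1.78485939e-01]), 'joint_velocities': array([ 0.00019031, -0.00081187, -0.00209063, -0.00159558,  0.00012261,
        0.00036481]), 'joint_torque': array([ 1.77210090e-04, -4.40984166e+01, -1.77149856e+01,  6.34724647e-02,
        5.33563877e-02, -5.64312654e-05]), 'position': array([0.17347957, 0.59977178, 0.22167014]), 'tool_rot': array([-0.42513557,  0.56586769,  0.42452024,  0.56465571]), 'ft_force': array([ 0.23817945, -0.60261664, -0.89299912]), 'moment': array([ 0.01376317, -0.05937006,  0.01564968]), 'grip_width': 0.08685939187909189}
[[-0.001 -0.961  0.278]
 [-0.002  0.278  0.961]
 [-1.     0.    -0.002]]
```

View pics/scene0.png

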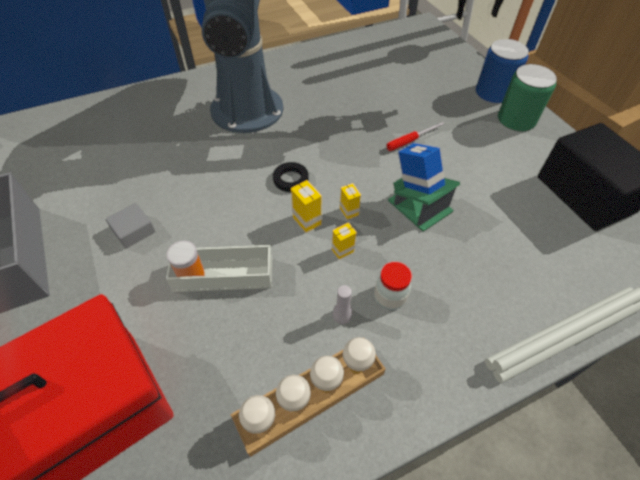

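View pics/top0.png

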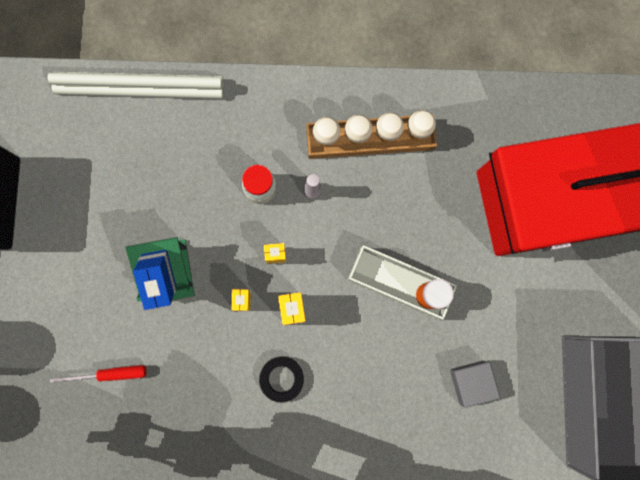

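The yellow candidates in the top view are (291,308), (275,252) and (240,300). In the scene view they are (307,205), (344,240) and (350,200). The one at (291,308) top / (307,205) scene looks largest, and the others are the small look-alikes. Blue is on the rack at (152,285). The tub is around (400,283) with the tin at (437,293). The torch is at (313,186) and the jar at (258,180). The blue and green tins at scene (500,70) and (527,97) are not candidates.

```bash
cat > m.py <<'E'
from h import *
T=np.load("top0.npz");S=np.load("scene0.npz")
def masks(im):
    h=cv2.cvtColor(im,cv2.COLOR_BGR2HSV)
    f=lambda lo,hi: cv2.inRange(h,lo,hi)
    return dict(yellow=f((18,120,90),(35,255,255)),blue=f((105,130,50),(125,255,255)),green=f((60,80,25),(90,255,255)),orange=f((4,150,60),(16,255,255)),red=f((0,180,80),(3,255,255)))
for n,D in(("top",T),("scene",S)):
    i=optics.camera_info(n); P=cloud(D["d"],i)
    for c,m in masks(D["im"]).items():
        k,lab,st,ce=cv2.connectedComponentsWithStats(m)
        for j in range(1,k):
            if st[j,4]<60: continue
            q=P[(lab==j)&(D["d"]>0)]
            if not len(q): continue
            print(n,c,ce[j].round(),st[j,4],"min",np.percentile(q,2,0).round(3),"max",np.percentile(q,98,0).round(3),"n")
# top faces of yellow by height
i=optics.camera_info("top");P=cloud(T["d"],i)
def top(box,zlo,zhi):
    x0,y0,x1,y1=box; q=P[y0:y1,x0:x1].reshape(-1,3); q=q[(q[:,2]>zlo)&(q[:,2]<zhi)]
    r=cv2.minAreaRect(q[:,:2].astype(np.float32)*1000); print(box,len(q),"zmed",np.median(q[:,2]).round(4),"rect mm",r,"mean",q.mean(0).round(4))
top((270,285,315,335),.085,.115)
top((225,285,255,315),.04,.12); top((260,240,290,265),.04,.12)
top((340,235,465,325),.042,.056)
top((410,270,465,325),.08,.1)
top((300,170,325,200),.09,.11); top((235,160,280,205),.075,.095)
cr=T["im"][220:340,100:480]; cv2.imwrite("pics/crop1.png",cv2.resize(cr,(800,253),interpolation=cv2.INTER_CUBIC))
E
python3 m.py
```

```text
top yellow [275. 253.] 330 min [0.545 0.006 0.004] max [0.578 0.046 0.076] n
top yellow [240. 300.] 345 min [ 0.446  0.074 -0.001] max [0.486 0.115 0.075] n
top yellow [291. 308.] 574 min [ 0.423 -0.036 -0.002] max [0.479 0.014 0.103] n
top blue [154. 281.] 1355 min [0.448 0.214 0.106] max [0.535 0.271 0.167] n
top green [168. 262.] 1505 min [0.472 0.195 0.004] max [0.578 0.305 0.095] n
top orange [383. 144.] 784 min [ 0.781 -0.3   -0.001] max [ 0.834 -0.101  0.031] n
top orange [319. 149.] 166 min [ 0.772 -0.091 -0.   ] max [ 0.818 -0.037  0.031] n
top orange [421. 297.] 152 min [ 0.459 -0.289  0.011] max [ 0.504 -0.265  0.068] n
top red [569. 187.] 14322 min [ 0.58  -0.649  0.134] max [ 0.79  -0.4    0.164] n
top red [493. 210.] 1469 min [ 0.573 -0.433  0.013] max [ 0.746 -0.396  0.11 ] n
top red [257. 179.] 673 min [0.677 0.037 0.079] max [0.728 0.089 0.089] n
top red [121. 373.] 547 min [0.304 0.28  0.015] max [0.33  0.37  0.029] n
scene yellow [306. 201.] 833 min [ 0.35  -0.038  0.016] max [0.483 0.024 0.101] n
scene yellow [350. 198.] 380 min [0.439 0.072 0.015] max [0.489 0.10
[... 2074 characters left out ...]
, 235, 465, 325) 616 zmed 0.0487 rect mm ((509.82354736328125, -231.56317138671875), (204.2503662109375, 74.53743743896484), 67.71643829345703) mean [ 0.5092 -0.2283  0.0486]
(410, 270, 465, 325) 688 zmed 0.0887 rect mm ((486.4307556152344, -292.867431640625), (54.010868072509766, 56.10736846923828), 0.8136329054832458) mean [ 0.486  -0.2927  0.0887]
(300, 170, 325, 200) 139 zmed 0.0976 rect mm ((700.8739013671875, -47.296775817871094), (23.8685359954834, 24.101579666137695), 5.733663082122803) mean [ 0.701  -0.0469  0.0975]
(235, 160, 280, 205) 705 zmed 0.0843 rect mm ((703.336181640625, 64.284423828125), (58.48258972167969, 57.72777557373047), 4.275250434875488) mean [0.703  0.0635 0.0842]
```

View pics/crop1.png

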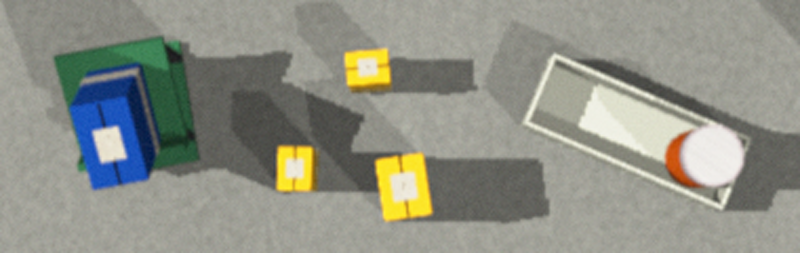

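The crop confirms it: the carton at crop (404,188) is clearly larger than the two small ones, and its measured top is 56x44 mm at z 0.10. Next I'll get the blue pose and write a step helper.

```bash
cat >> h.py <<'E'
def down(a,tilt=None):
    """tool x down, jaws (z) along world yaw a (deg)"""
    a=np.radians(a); z=np.array([np.cos(a),np.sin(a),0]); x=np.array([0,0,-1.]); return np.stack([x,np.cross(z,x),z],1)
def plan(goal,Rg,n=None,g=8.7,cur=None):
    """print rows (interpolated line+slerp) from the measured pose"""
    o=robot.get_obs(); p,Rc=(o["position"],R.from_quat(o["tool_rot"]).as_matrix()) if cur is None else cur
    rv=(R.from_matrix(Rc.T@Rg)).as_rotvec(); d=np.array(goal)-p
    k=max(int(np.ceil(np.linalg.norm(d)/.055)),int(np.ceil(np.degrees(np.linalg.norm(rv))/10)),1) if n is None else n
    print("t",round(o["time"],2),"pos",p.round(4),"d",d.round(4),"rv",rv.round(3),"k",k)
    rows=[]
    for j in range(k):
        Rj=Rc@R.from_rotvec(rv*j/k).as_matrix(); rows.append([*(Rj.T@d/k*100).round(2),*(rv/k).round(3),g])
    print(str([[float(v) for v in r] for r in rows]).replace(" ",""))
E
python3 - <<'E'
from h import *
D=np.load("top0.npz"); i=optics.camera_info("top"); P=cloud(D["d"],i)
q=P[245:320,125:185].reshape(-1,3)
im=D["im"][245:320,125:185]; h=cv2.cvtColor(im,cv2.COLOR_BGR2HSV)
q=q[(q[:,2]>.128)]
# RANSAC top plane
rng=np.random.default_rng(0); best=None
for _ in range(500):
    a,b,c=q[rng.choice(len(q),3,replace=False)]; n=np.cross(b-a,c-a); L=np.linalg.norm(n)
    if L<1e-6: continue
    n/=L; n*=np.sign(n[2]); 
    if n[2]<.8: continue
    s=abs((q-a)@n)<.0025
    if best is None or s.sum()>best.sum(): best=s
t=q[best]; c=t.mean(0); n=np.linalg.svd(t-c)[2][2]; n*=np.sign(n[2])
print(len(q),len(t),"n",n.round(3),"tilt",np.degrees(np.arccos(n[2])),"yaw x",np.degrees(np.arctan2(-n[1],-n[0])))
y=np.cross([0,0,1],-n); y/=np.linalg.norm(y); x=np.cross(y,n)
r=cv2.minAreaRect(np.stack([(t-c)@x,(t-c)@y],1).astype(np.float32)*1000); print(r)
tc=c+x*r[0][0]/1000+y*r[0][1]/1000; print("top centre",tc.round(4),"x",x.round(3),"y",y.round(3),"centre",(tc-.045*n).round(4))
g=P[235:305,120:200].reshape(-1,3); hs=cv2.cvtColor(D["im"][235:305,120:200],cv2.COLOR_BGR2HSV); m=cv2.inRange(hs,(60,80,25),(90,255,255)).reshape(-1)>0
print("rack",cv2.minAreaRect(g[m][:,:2].astype(np.float32)*1000))
plan([.451,-.0115,.19],down(10))
E
```

```text
1453 935 n [-0.447 -0.103  0.888] tilt 27.33469036339079 yaw x 12.956147281839575
((-0.6475639343261719, 0.11498260498046875), (50.14701843261719, 80.74060821533203), 88.6925048828125)
top centre [0.4812 0.2413 0.1491] x [0.866 0.199 0.459] y [-0.224  0.975  0.   ] centre [0.5014 0.246  0.1091]
rack ((512.6519165039062, 139.47540283203125), (349.3580017089844, 134.97288513183594), 84.12718963623047)
t 0.1 pos [0.1735 0.5998 0.2217] d [ 0.2775 -0.6113 -0.0317] rv [ 1.114e+00 -2.000e-03  1.000e-03] k 13
[[0.25,-3.36,-3.92,0.086,-0.0,0.0,8.7],[0.25,-3.68,-3.62,0.086,-0.0,0.0,8.7],[0.25,-3.98,-3.29,0.086,-0.0,0.0,8.7],[0.25,-4.25,-2.94,0.086,-0.0,0.0,8.7],[0.25,-4.48,-2.57,0.086,-0.0,0.0,8.7],[0.25,-4.68,-2.17,0.086,-0.0,0.0,8.7],[0.25,-4.85,-1.76,0.086,-0.0,0.0,8.7],[0.25,-4.99,-1.34,0.086,-0.0,0.0,8.7],[0.24,-5.08,-0.91,0.086,-0.0,0.0,8.7],[0.24,-5.14,-0.47,0.086,-0.0,0.0,8.7],[0.24,-5.16,-0.03,0.086,-0.0,0.0,8.7],[0.24,-5.15,0.41,0.086,-0.0,0.0,8.7],[0.24,-5.09,0.85,0.086,-0.0,0.0,8.7]]
```

>>> arm_command --pt "0 -3.4 -3.9 0.086 0 0 8.7" --pt "0 -3.7 -3.6 0.086 0 0 8.7" --pt "0 -4.0 -3.3 0.086 0 0 8.7" --pt "0 -4.2 -2.9 0.086 0 0 8.7" --pt "0 -4.5 -2.6 0.086 0 0 8.7" --pt "0 -4.7 -2.2 0.086 0 0 8.7" --pt "0 -4.9 -1.8 0.086 0 0 8.7" --pt "0.2 -5.0 -1.3 0.086 0 0 8.7" --pt "0.3 -5.1 -0.9 0.086 0 0 8.7" --pt "0.3 -5.1 -0.5 0.086 0 0 8.7" --pt "0.3 -5.2 0 0.086 0 0 8.7" --pt "0.3 -5.1 0.4 0.086 0 0 8.7" --grip_force 25

```text
time: 1.6
position: [0.4281, 0.0174, 0.2058]
tool_rot: [-0.082, 0.702, 0.081, 0.703]
ft_force: [-0.1, 1.0, 0.6]
grip_width: 0.0869
```

```bash
python3 -c "
from h import *
plan([.451,-.0115,.16],down(10))"
```

```text
t 1.6 pos [0.4281 0.0174 0.2058] d [ 0.0229 -0.0289 -0.0458] rv [0.056 0.001 0.002] k 2
[[2.29,-1.66,0.79,0.028,0.0,0.001,8.7],[2.29,-1.64,0.83,0.028,0.0,0.001,8.7]]
```

>>> arm_command --pt "2.3 -1.7 0.8 0.028 0 0 8.7" --pt "2.3 -1.6 0.8 0.028 0 0 8.7" --pt "0 0 0 0 0 0 8.7"

```text
time: 1.98
position: [0.4536, -0.0167, 0.1587]
tool_rot: [-0.059, 0.704, 0.057, 0.706]
ft_force: [-0.8, -0.3, 0.2]
grip_width: 0.0871
```

Run:
```python
from h import *
plan([.451,-.0115,.062],down(10))
im,d,i=shot("scene"); cv2.imwrite("pics/s1.png",cv2.resize(im[120:270,240:420],(720,600),interpolation=cv2.INTER_CUBIC))
```

```text
t 1.98 pos [ 0.4536 -0.0167  0.1587] d [-0.0026  0.0052 -0.0967] rv [-0.009  0.003  0.003] k 2
[[4.84,0.29,-0.1,-0.005,0.001,0.001,8.7],[4.84,0.28,-0.09,-0.005,0.001,0.001,8.7]]
```

>>> arm_command --pt "0 0.5 -0.2 0 0 0 8.7" --pt "3.2 0 0 0 0 0 8.7" --pt "3.2 0 0 0 0 0 8.7" --pt "2.2 0 0 0 0 0 8.7" --pt "0 0 0 0 0 0 8.7"

```text
time: 2.65
position: [0.4504, -0.0067, 0.0764]
tool_rot: [-0.063, 0.701, 0.06, 0.708]
ft_force: [-0.1, -1.0, -0.0]
grip_width: 0.0871
```

```bash
python3 -c "
from h import *
plan([.451,-.0115,.062],down(10))"
```

```text
t 2.65 pos [ 0.4504 -0.0067  0.0764] d [ 0.0006 -0.0048 -0.0144] rv [-0.001  0.01   0.005] k 1
[[1.44,-0.47,-0.03,-0.001,0.01,0.005,8.7]]
```

>>> arm_command --pt "1.4 -0.4 0 0 0.01 0 8.7" --pt "0 0 0 0 0 0 8.7"

```text
time: 2.9
position: [0.4522, -0.0103, 0.0636]
tool_rot: [-0.064, 0.703, 0.06, 0.705]
ft_force: [0.0, -0.1, -0.5]
grip_width: 0.0869
```

```bash
python3 -c "
from h import *
plan([.451,-.0115,.062],down(10))"
```

```text
t 2.9 pos [ 0.4522 -0.0103  0.0636] d [-0.0012 -0.0012 -0.0016] rv [0.001 0.002 0.006] k 1
[[0.16,-0.1,-0.14,0.001,0.002,0.006,8.7]]
```

>>> arm_command --pt "0 0 0 0 0 0 5.0" --pt "0 0 0 0 0 0 5.0" --pt "0 0 0 0 0 0 5.0" --pt "0 0 0 0 0 0 5.0" --pt "0 0 0 0 0 0 5.0" --pt "0 0 0 0 0 0 5.0" --grip_force 25

```text
time: 3.65
position: [0.4526, -0.0105, 0.0649]
tool_rot: [-0.064, 0.703, 0.059, 0.706]
ft_force: [-0.1, 1.1, -0.5]
grip_width: 0.0559
```

```bash
python3 -c "
from h import *
plan([.451,-.0115,.2],down(10),g=5.0)"
```

```text
t 3.65 pos [ 0.4526 -0.0105  0.0649] d [-0.0016 -0.001   0.1351] rv [0.001 0.004 0.007] k 3
[[-4.5,-0.06,-0.04,0.0,0.001,0.002,5.0],[-4.5,-0.05,-0.05,0.0,0.001,0.002,5.0],[-4.5,-0.04,-0.05,0.0,0.001,0.002,5.0]]
```

>>> arm_command --pt "-3 0 0 0 0 0 5.0" --pt "-4.5 0 0 0 0 0 5.0" --pt "-4.5 0 0 0 0 0 5.0" --pt "-2 0 0 0 0 0 5.0"

```text
time: 4.15
position: [0.4501, -0.0092, 0.2063]
tool_rot: [-0.063, 0.705, 0.06, 0.704]
ft_force: [-0.7, 0.6, -2.3]
grip_width: 0.056
```

```bash
python3 -c "
from h import *
plan([.5053,-.2427,.185],down(-22.3),g=5.0,n=7)"
```

```text
t 4.15 pos [ 0.4501 -0.0092  0.2063] d [ 0.0552 -0.2335 -0.0213] rv [ 0.564 -0.002  0.005] k 7
[[0.32,-3.42,0.2,0.081,-0.0,0.001,5.0],[0.32,-3.39,0.47,0.081,-0.0,0.001,5.0],[0.31,-3.34,0.74,0.081,-0.0,0.001,5.0],[0.31,-3.27,1.01,0.081,-0.0,0.001,5.0],[0.31,-3.18,1.27,0.081,-0.0,0.001,5.0],[0.31,-3.07,1.52,0.081,-0.0,0.001,5.0],[0.31,-2.94,1.76,0.081,-0.0,0.001,5.0]]
```

>>> arm_command --pt "0 -3.4 0.2 0.081 0 0 5.0" --pt "0.3 -3.4 0.5 0.081 0 0 5.0" --pt "0.3 -3.3 0.7 0.081 0 0 5.0" --pt "0.3 -3.3 1.0 0.081 0 0 5.0" --pt "0.3 -3.2 1.3 0.081 0 0 5.0" --pt "0.3 -3.1 1.5 0.081 0 0 5.0" --pt "0.3 -2.9 1.8 0.081 0 0 5.0" --pt "0 0 0 0 0 0 5.0"

```text
time: 5.15
position: [0.5036, -0.2486, 0.1888]
tool_rot: [0.143, 0.693, -0.145, 0.692]
ft_force: [-0.6, 0.0, -1.3]
grip_width: 0.0558
```

```bash
python3 -c "
from h import *
plan([.5053,-.2427,.185],down(-22.3),g=5.0)"
```

```text
t 5.15 pos [ 0.5036 -0.2486  0.1888] d [ 0.0017  0.0059 -0.0038] rv [-0.02   0.     0.003] k 1
[[0.38,0.61,-0.08,-0.02,0.0,0.003,5.0]]
```

>>> arm_command --pt "1.0 0.5 0 -0.02 0 0 5.0" --pt "1.0 0 0 0 0 0 5.0" --pt "0 0 0 0 0 0 5.0" --pt "0 0 0 0 0 0 5.0"

```text
time: 5.65
position: [0.5036, -0.2398, 0.1661]
tool_rot: [0.135, 0.696, -0.135, 0.692]
ft_force: [1.4, -0.5, -1.7]
grip_width: 0.056
```

Run:
```python
from h import *
plan([.5053,-.2427,.0685],down(-22.3),g=5.0)
for n in("top","scene"):
    im,d,i=shot(n); P=cloud(d,i); m=cv2.inRange(cv2.cvtColor(im,cv2.COLOR_BGR2HSV),(18,120,90),(35,255,255))>0
    q=P[m&(d>0)]; q=q[(q[:,1]<-.18)&(q[:,1]>-.3)&(q[:,0]<.62)&(q[:,2]>.06)]
    print(n,len(q),np.percentile(q,[2,50,98],axis=0).round(4))
    if n=="scene": cv2.imwrite("pics/s2.png",cv2.resize(im[150:310,130:330],(750,600),interpolation=cv2.INTER_CUBIC))
```

```text
t 5.65 pos [ 0.5036 -0.2398  0.1661] d [ 0.0017 -0.0029 -0.0976] rv [ 0.005 -0.006  0.001] k 2
[[4.88,-0.1,0.16,0.002,-0.003,0.0,5.0],[4.88,-0.1,0.15,0.002,-0.003,0.0,5.0]]
top 4 [[ 0.529  -0.2281  0.1057]
 [ 0.5318 -0.2277  0.1116]
 [ 0.5334 -0.2266  0.1161]]
scene 568 [[ 0.4771 -0.2682  0.1044]
 [ 0.5272 -0.237   0.1508]
 [ 0.5892 -0.204   0.2729]]
```

View pics/s2.png

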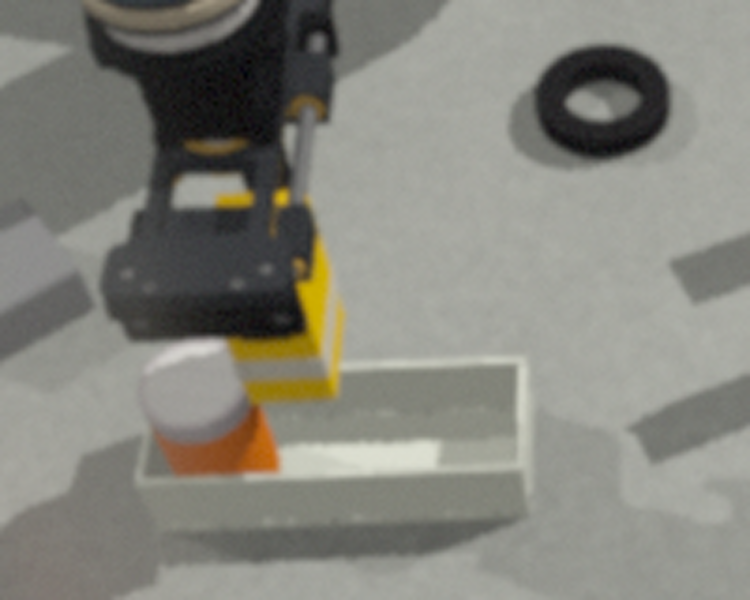

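The scene crop shows the yellow carton held level over the tub, with its bottom edge at about (290,390) just clear of the tin lid at (195,385). Lowering it next.

>>> arm_command --pt "2.5 -0.2 0.2 0 0 0 5.0" --pt "2.5 0 0 0 0 0 5.0" --pt "2.0 0 0 0 0 0 5.0" --pt "0 0 0 0 0 0 5.0" --pt "0 0 0 0 0 0 5.0"

```text
time: 6.38
position: [0.5073, -0.2443, 0.0978]
tool_rot: [0.134, 0.693, -0.136, 0.695]
ft_force: [0.2, 0.3, -1.5]
grip_width: 0.0556
```

```bash
python3 -c "
from h import *
plan([.5053,-.2427,.0685],down(-22.3),g=5.0)"
```

```text
t 6.38 pos [ 0.5073 -0.2443  0.0978] d [-0.002   0.0016 -0.0293] rv [0.005 0.003 0.003] k 1
[[2.93,0.08,-0.25,0.005,0.003,0.003,5.0]]
```

>>> arm_command --pt "1.2 0.1 -0.2 0 0 0 5.0" --pt "1.0 0 0 0 0 0 5.0" --pt "0.4 0 0 0 0 0 5.0" --pt "0 0 0 0 0 0 5.0"

```text
time: 6.88
position: [0.5068, -0.2433, 0.0719]
tool_rot: [0.133, 0.692, -0.137, 0.696]
ft_force: [-0.3, 0.2, -1.6]
grip_width: 0.0558
```

```bash
python3 -c "
from h import *
plan([.5053,-.2427,.0685],down(-22.3),g=5.0)"
```

```text
t 6.88 pos [ 0.5068 -0.2433  0.0719] d [-0.0015  0.0006 -0.0034] rv [0.005 0.006 0.004] k 1
[[0.34,0.0,-0.16,0.005,0.006,0.004,5.0]]
```

>>> arm_command --pt "0.3 0 -0.1 0 0 0 5.0" --pt "0.2 0 0 0 0 0 5.0" --pt "0 0 0 0 0 0 5.0"

```text
time: 7.25
position: [0.5066, -0.2431, 0.0695]
tool_rot: [0.133, 0.692, -0.137, 0.697]
ft_force: [-0.1, -0.9, -1.5]
grip_width: 0.0558
```

>>> arm_command --pt "0.2 0 0 0 0 0 5.0" --pt "0.2 0 0 0 0 0 5.0" --pt "0 0 0 0 0 0 5.0"

```text
time: 7.62
position: [0.5071, -0.2433, 0.0693]
tool_rot: [0.132, 0.691, -0.137, 0.697]
ft_force: [-0.0, -0.6, -1.1]
grip_width: 0.056
```

>>> arm_command --pt "0.4 0 0 0 0 0 5.0" --pt "0.3 0 0 0 0 0 5.0"

```text
time: 7.88
position: [0.5077, -0.2436, 0.068]
tool_rot: [0.132, 0.691, -0.137, 0.698]
ft_force: [-4.8, 3.2, 25.1]
grip_width: 0.0557
```

Contact with the floor (25 N). Easing off a little and releasing, opening only partway so the fingers clear.

>>> arm_command --pt "-0.1 0 0 0 0 0 5.0" --pt "0 0 0 0 0 0 7.2" --pt "0 0 0 0 0 0 7.2" --pt "0 0 0 0 0 0 7.2" --pt "-2 0 0 0 0 0 7.2" --pt "-4 0 0 0 0 0 7.2" --pt "-4 0 0 0 0 0 8.7" --pt "-2 0 0 0 0 0 8.7" --pt "0 0 0 0 0 0 8.7"

```text
time: 9.0
position: [0.5063, -0.2425, 0.1888]
tool_rot: [0.133, 0.692, -0.137, 0.696]
ft_force: [0.5, 0.9, 0.1]
grip_width: 0.086
```

Run:
```python
from h import *
a=np.radians(12); u=np.array([np.cos(a),np.sin(a),0]); y=np.array([-np.sin(a),np.cos(a),0]); t=np.radians(27)
zb=-np.sin(t)*u+np.array([0,0,np.cos(t)])
x=-zb; Rg=np.stack([x,np.cross(y,x),y],1); np.save("Rb.npy",Rg)
top=np.array([.4812,.2413,.1491]); 
print("pre",top+.05*zb,"grasp",top-.036*zb)
plan([.46,.235,.26],down(102-15),g=8.7)
o=robot.get_obs(); print(o["position"])
```

```text
pre [0.45899651 0.2365805  0.19365033] grasp [0.49718651 0.24469804 0.11702377]
t 9.0 pos [ 0.5063 -0.2425  0.1888] d [-0.0463  0.4775  0.0712] rv [-1.902  0.     0.01 ] k 11
[[-0.68,3.87,-2.01,-0.173,0.0,0.001,8.7],[-0.67,4.15,-1.31,-0.173,0.0,0.001,8.7],[-0.67,4.32,-0.58,-0.173,0.0,0.001,8.7],[-0.67,4.35,0.17,-0.173,0.0,0.001,8.7],[-0.66,4.26,0.92,-0.173,0.0,0.001,8.7],[-0.66,4.04,1.64,-0.173,0.0,0.001,8.7],[-0.66,3.7,2.31,-0.173,0.0,0.001,8.7],[-0.65,3.25,2.91,-0.173,0.0,0.001,8.7],[-0.65,2.7,3.43,-0.173,0.0,0.001,8.7],[-0.65,2.07,3.84,-0.173,0.0,0.001,8.7],[-0.65,1.38,4.14,-0.173,0.0,0.001,8.7]]
[ 0.50630583 -0.24248205  0.18884313]
```

>>> arm_command --pt "-0.7 3.9 -2.0 -0.173 0 0 8.7" --pt "-0.7 4.2 -1.3 -0.173 0 0 8.7" --pt "-0.7 4.3 -0.6 -0.173 0 0 8.7" --pt "-0.7 4.4 0.2 -0.173 0 0 8.7" --pt "-0.7 4.3 0.9 -0.173 0 0 8.7" --pt "-0.7 4.0 1.6 -0.173 0 0 8.7" --pt "-0.7 3.7 2.3 -0.173 0 0 8.7" --pt "-0.7 3.2 2.9 -0.173 0 0 8.7" --pt "-0.7 2.7 3.4 -0.173 0 0 8.7" --pt "-0.7 2.1 3.8 -0.173 0 0 8.7" --pt "-0.7 1.4 4.1 -0.173 0 0 8.7"

```text
time: 10.38
position: [0.44, 0.2448, 0.2501]
tool_rot: [-0.497, 0.505, 0.505, 0.493]
ft_force: [1.2, -0.0, -0.6]
grip_width: 0.0873
```

Run:
```python
from h import *
Rb=np.load("Rb.npy"); plan(np.array([.459,.2366,.1937])-.03*Rb[:,0],Rb)
for n in("top","scene"):
    im,d,i=shot(n); cv2.imwrite(f"pics/{n}3.png",im); np.savez(f"{n}3.npz",im=im,d=d)
D=np.load("top3.npz");P=cloud(D["d"],optics.camera_info("top"))
def top(box,zlo,zhi):
    x0,y0,x1,y1=box; q=P[y0:y1,x0:x1].reshape(-1,3); q=q[(q[:,2]>zlo)&(q[:,2]<zhi)]
    r=cv2.minAreaRect(q[:,:2].astype(np.float32)*1000); 
    e=np.array(r[0])/1000-[.5098,-.2316]; print(len(q),r,"tub xy",e@[.925,-.379],e@[.379,.925],"zmed",np.median(q[:,2]))
top((340,235,465,325),.094,.115)
top((410,270,465,325),.08,.094)
cv2.imwrite("pics/c3.png",cv2.resize(D["im"][235:335,330:480],(750,500),interpolation=cv2.INTER_CUBIC))
```

```text
t 10.38 pos [0.44   0.2448 0.2501] d [ 0.0057 -0.0111 -0.0296] rv [-0.201 -0.05  -0.489] k 4
[[0.74,-0.15,-0.27,-0.05,-0.013,-0.122,8.7],[0.75,-0.05,-0.29,-0.05,-0.013,-0.122,8.7],[0.74,0.06,-0.3,-0.05,-0.013,-0.122,8.7],[0.73,0.16,-0.3,-0.05,-0.013,-0.122,8.7]]
704 ((497.4520263671875, -268.40740966796875), (98.07986450195312, 56.07099151611328), 67.52703857421875) tub xy 0.0025281326538085696 -0.038726735949707075 zmed 0.10332286452182737
688 ((480.9693603515625, -286.8431396484375), (55.68770217895508, 74.97552490234375), 38.28914260864258) tub xy -0.005731191748046893 -0.062026716601562504 zmed 0.08865622434425591
```

View pics/c3.png

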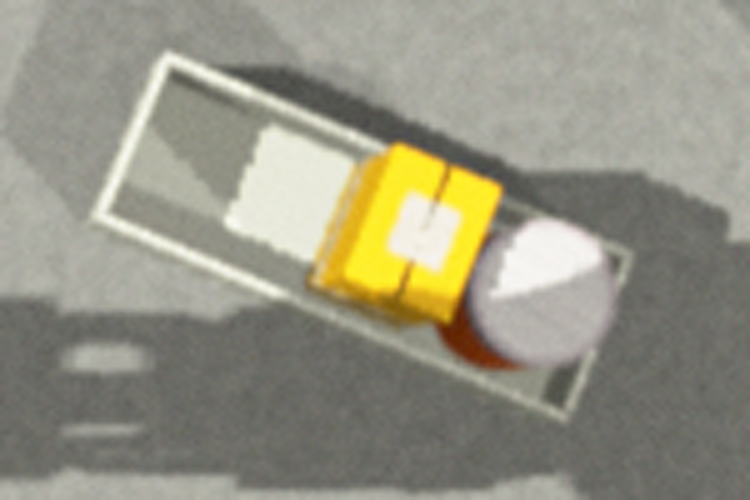

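The top crop shows yellow upright in the tub at (420,235) beside the tin at (545,290), with the space to the left free. Continuing to the blue carton.

>>> arm_command --pt "0.7 -0.2 -0.3 -0.05 -0.013 -0.122 8.7" --pt "0.7 0 -0.3 -0.05 -0.013 -0.122 8.7" --pt "0.7 0 -0.3 -0.05 -0.013 -0.122 8.7" --pt "0.7 0.2 -0.3 -0.05 -0.013 -0.122 8.7" --pt "0 0 0 0 0 0 8.7"

```text
time: 11.1
position: [0.4428, 0.2319, 0.2152]
tool_rot: [0.638, -0.303, -0.43, -0.562]
ft_force: [-0.6, -0.7, 0.3]
grip_width: 0.0869
```

Run:
```python
from h import *
Rb=np.load("Rb.npy"); plan(np.array([.459,.2366,.1937]),Rb)
D=np.load("top3.npz");P=cloud(D["d"],optics.camera_info("top"))
im=D["im"]; m=np.zeros(im.shape[:2],bool); m[235:325,340:430]=True
q=P[m&(P[...,2]>.099)&(P[...,2]<.11)]
e=q[:,:2]-[.5098,-.2316]; tx=e@[.925,-.379]; ty=e@[.379,.925]
r=cv2.minAreaRect(np.stack([tx,ty],1).astype(np.float32)*1000); print("yellow in tub",r,np.percentile(ty,[1,99]))
```

```text
t 11.1 pos [0.4428 0.2319 0.2152] d [ 0.0162  0.0047 -0.0215] rv [-0.     0.001  0.003] k 1
[[2.68,-0.51,0.12,-0.0,0.001,0.003,8.7]]
yellow in tub ((2.751810073852539, -12.17546272277832), (56.05205535888672, 44.67997360229492), 0.4904676377773285) [-0.0336937   0.00962406]
```

>>> arm_command --pt "2.4 -0.4 0.1 0 0 0 8.7" --pt "0 0 0 0 0 0 8.7"

```text
time: 11.35
position: [0.4595, 0.2355, 0.1958]
tool_rot: [0.638, -0.305, -0.429, -0.563]
ft_force: [-0.1, 0.2, -0.1]
grip_width: 0.0866
```

Run:
```python
from h import *
Rb=np.load("Rb.npy"); plan([.4972,.2447,.117],Rb,n=4)
```

```text
t 11.35 pos [0.4595 0.2355 0.1958] d [ 0.0377  0.0092 -0.0788] rv [-0.004 -0.001  0.002] k 4
[[2.19,0.03,0.03,-0.001,-0.0,0.0,8.7],[2.19,0.03,0.03,-0.001,-0.0,0.0,8.7],[2.19,0.03,0.03,-0.001,-0.0,0.0,8.7],[2.19,0.03,0.03,-0.001,-0.0,0.0,8.7]]
```

>>> arm_command --pt "2.2 0 0 0 0 0 8.7" --pt "2.2 0 0 0 0 0 8.7" --pt "2.2 0 0 0 0 0 8.7" --pt "2.0 0 0 0 0 0 8.7" --pt "0 0 0 0 0 0 8.7"

```text
time: 11.98
position: [0.5061, 0.2437, 0.1215]
tool_rot: [0.637, -0.305, -0.426, -0.565]
ft_force: [-0.5, -0.5, -0.0]
grip_width: 0.0873
```

Run:
```python
from h import *
Rb=np.load("Rb.npy"); plan([.4972,.2447,.117],Rb)
```

```text
t 11.97 pos [0.5061 0.2437 0.1215] d [-0.0089  0.001  -0.0045] rv [-0.01  -0.004  0.008] k 1
[[0.01,0.96,0.27,-0.01,-0.004,0.008,8.7]]
```

>>> arm_command --pt "0 0.9 0.2 -0.01 0 0 8.7" --pt "0 0 0 0 0 0 8.7"

```text
time: 12.22
position: [0.4991, 0.2439, 0.1192]
tool_rot: [0.641, -0.303, -0.426, -0.562]
ft_force: [-0.2, 0.1, -0.2]
grip_width: 0.0868
```

Run:
```python
from h import *
Rb=np.load("Rb.npy"); plan([.4972,.2447,.117],Rb)
```

```text
t 12.22 pos [0.4991 0.2439 0.1192] d [-0.0019  0.0008 -0.0022] rv [-0.001 -0.005  0.01 ] k 1
[[0.11,0.25,0.12,-0.001,-0.005,0.01,8.7]]
```

>>> arm_command --pt "0.1 0.2 0.1 0 0 0 8.7" --pt "0 0 0 0 0 0 4.4" --pt "0 0 0 0 0 0 4.4" --pt "0 0 0 0 0 0 4.4" --pt "0 0 0 0 0 0 4.4" --pt "0 0 0 0 0 0 4.4" --pt "0 0 0 0 0 0 4.4" --grip_force 30

```text
time: 13.1
position: [0.5004, 0.2449, 0.1213]
tool_rot: [0.642, -0.301, -0.424, -0.564]
ft_force: [0.6, 1.2, 0.4]
grip_width: 0.0496
```

Run:
```python
from h import *
Rb=np.load("Rb.npy"); plan([.4972,.2447,.117],Rb)
```

```text
t 13.1 pos [0.5004 0.2449 0.1213] d [-0.0032 -0.0002 -0.0043] rv [-0.002 -0.006  0.017] k 1
[[0.23,0.48,0.05,-0.002,-0.006,0.017,8.7]]
```

>>> arm_command --pt "-1.5 0 0 0 0 0 4.4" --pt "-3 0 0 0 0 0 4.4" --pt "-3 0 0 0 0 0 4.4" --pt "-1 0 0 0 0 0 4.4" --pt "0 0 0 0 0 0 4.4"

```text
time: 13.72
position: [0.4582, 0.236, 0.1948]
tool_rot: [0.64, -0.305, -0.426, -0.562]
ft_force: [1.6, -0.7, -3.0]
grip_width: 0.0496
```

Run:
```python
from h import *
plan([.46,.2,.24],down(90),g=4.4)
```

```text
t 13.72 pos [0.4582 0.236  0.1948] d [ 0.0018 -0.036   0.0452] rv [0.202 0.044 0.477] k 3
[[-1.42,-0.53,-1.19,0.067,0.015,0.159,4.4],[-1.47,-0.38,-1.18,0.067,0.015,0.159,4.4],[-1.5,-0.22,-1.19,0.067,0.015,0.159,4.4]]
```

>>> arm_command --pt "-1.4 -0.4 -1.2 0.05 0.011 0.119 4.4" --pt "-1.4 -0.3 -1.2 0.05 0.011 0.119 4.4" --pt "-1.4 -0.2 -1.2 0.05 0.011 0.119 4.4" --pt "-0.5 0 -0.5 0.05 0.011 0.119 4.4" --pt "0 0 0 0 0 0 4.4"

```text
time: 14.35
position: [0.4566, 0.1917, 0.2367]
tool_rot: [-0.495, 0.508, 0.503, 0.494]
ft_force: [-1.0, 0.6, -2.4]
grip_width: 0.0497
```

Run:
```python
from h import *
t=np.array([.5098,-.2316])+.049*np.array([.379,.925]); print(t)
plan([*t,.215],down(-22.3),g=4.4,n=12)
```

```text
[ 0.528371 -0.186275]
t 14.35 pos [0.4566 0.1917 0.2367] d [ 0.0718 -0.378  -0.0217] rv [ 1.955 -0.026 -0.008] k 12
[[0.19,-0.62,-3.15,0.163,-0.002,-0.001,4.4],[0.18,-1.12,-3.0,0.163,-0.002,-0.001,4.4],[0.18,-1.59,-2.78,0.163,-0.002,-0.001,4.4],[0.17,-2.02,-2.49,0.163,-0.002,-0.001,4.4],[0.17,-2.4,-2.13,0.163,-0.002,-0.001,4.4],[0.17,-2.71,-1.71,0.163,-0.002,-0.001,4.4],[0.16,-2.95,-1.25,0.163,-0.002,-0.001,4.4],[0.16,-3.12,-0.75,0.163,-0.002,-0.001,4.4],[0.17,-3.2,-0.24,0.163,-0.002,-0.001,4.4],[0.17,-3.19,0.28,0.163,-0.002,-0.001,4.4],[0.17,-3.11,0.8,0.163,-0.002,-0.001,4.4],[0.18,-2.94,1.29,0.163,-0.002,-0.001,4.4]]
```

>>> arm_command --pt "0.1 -0.6 -3.1 0.163 -0.002 0 4.4" --pt "0.1 -1.1 -3.0 0.163 -0.002 0 4.4" --pt "0.1 -1.6 -2.8 0.163 -0.002 0 4.4" --pt "0.1 -2.0 -2.5 0.163 -0.002 0 4.4" --pt "0.1 -2.4 -2.1 0.163 -0.002 0 4.4" --pt "0.1 -2.7 -1.7 0.163 -0.002 0 4.4" --pt "0.1 -3.0 -1.2 0.163 -0.002 0 4.4" --pt "0.1 -3.1 -0.7 0.163 -0.002 0 4.4" --pt "0.1 -3.2 -0.2 0.163 -0.002 0 4.4" --pt "0.1 -3.2 0.3 0.163 -0.002 0 4.4" --pt "0.1 -3.1 0.8 0.163 -0.002 0 4.4" --pt "0.1 -2.9 1.3 0.163 -0.002 0 4.4"

```text
time: 15.85
position: [0.5099, -0.1894, 0.2043]
tool_rot: [0.153, 0.695, -0.153, 0.685]
ft_force: [-0.3, 0.1, -2.1]
grip_width: 0.0498
```

Run:
```python
from h import *
plan([.5284,-.1863,.19],down(-22.3),g=4.4)
```

```text
t 15.85 pos [ 0.5099 -0.1894  0.2043] d [ 0.0185  0.0031 -0.0143] rv [-0.048 -0.014  0.003] k 1
[[1.41,1.07,1.56,-0.048,-0.014,0.003,4.4]]
```

>>> arm_command --pt "0.7 1.0 1.6 -0.045 -0.014 0 4.4" --pt "0.7 0 0 0 0 0 4.4" --pt "0 0 0 0 0 0 4.4"

```text
time: 16.23
position: [0.5267, -0.1862, 0.1857]
tool_rot: [0.136, 0.695, -0.137, 0.692]
ft_force: [-0.3, -0.3, -1.9]
grip_width: 0.0495
```

```bash
cat > chk.py <<'E'
from h import *
import sys
plan([.5284,-.1863,.0705],down(-22.3),g=4.4)
im,d,i=shot("scene"); P=cloud(d,i); m=cv2.inRange(cv2.cvtColor(im,cv2.COLOR_BGR2HSV),(105,130,50),(125,255,255))>0
q=P[m&(d>0)]; q=q[(abs(q[:,1]+.19)<.1)&(abs(q[:,0]-.53)<.12)&(q[:,2]>.05)]
e=q[:,:2]-[.5098,-.2316]; tx=e@[.925,-.379]; ty=e@[.379,.925]
f=(abs(tx-np.median(tx[tx>np.percentile(tx,50)]))<.004)   # far (+x tub) face
print(len(q),"z",np.percentile(q[:,2],[1,99]),"tx",np.percentile(tx,[1,50,99]),"ty",np.percentile(ty,[1,99]),"face ty",np.percentile(ty[f],[1,99]))
cv2.imwrite(f"pics/{sys.argv[1]}.png",cv2.resize(im[150:310,130:330],(750,600),interpolation=cv2.INTER_CUBIC))
E
python3 chk.py s4
```

```text
t 16.23 pos [ 0.5267 -0.1862  0.1857] d [ 1.700e-03 -1.000e-04 -1.152e-01] rv [ 0.    -0.004  0.003] k 3
[[3.84,0.03,0.07,0.0,-0.001,0.001,4.4],[3.84,0.02,0.06,0.0,-0.001,0.001,4.4],[3.84,0.02,0.06,0.0,-0.001,0.001,4.4]]
715 z [0.13629076 0.26353478] tx [-0.02097547  0.02391002  0.08673205] ty [0.02039394 0.0938006 ] face ty [0.01960822 0.09333394]
```

View pics/s4.png

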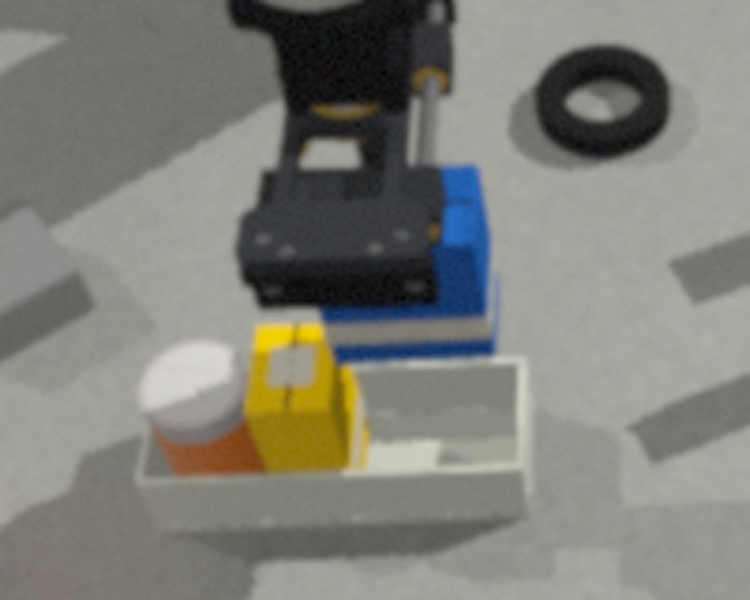

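The scene crop shows blue upright above the tub. Its bottom edge runs (335,350)-(495,350), right of yellow at (300,400), and its +y edge is at tub y of about 0.094, as planned. Lowering in stages.

>>> arm_command --pt "1.5 0 0.1 0 0 0 4.4" --pt "1.0 0 0 0 0 0 4.4" --pt "0 0 0 0 0 0 4.4" --pt "0 0 0 0 0 0 4.4"

```text
time: 16.77
position: [0.5272, -0.1851, 0.1593]
tool_rot: [0.135, 0.696, -0.137, 0.692]
ft_force: [-0.6, -0.6, -2.3]
grip_width: 0.0497
```

Run:
```python
from h import *
plan([.5284,-.1863,.0605],down(-22.3),g=4.4)
im,d,i=shot("top"); P=cloud(d,i); m=cv2.inRange(cv2.cvtColor(im,cv2.COLOR_BGR2HSV),(105,130,50),(125,255,255))>0
q=P[m&(d>0)]; q=q[(abs(q[:,1]+.19)<.1)&(abs(q[:,0]-.53)<.12)&(q[:,2]>.05)]
e=q[:,:2]-[.5098,-.2316]; tx=e@[.925,-.379]; ty=e@[.379,.925]
print(len(q),np.percentile(q[:,2],[1,50,99]),"tx",np.percentile(tx,[1,99]),"ty",np.percentile(ty,[1,50,99]))
```

```text
t 16.77 pos [ 0.5272 -0.1851  0.1593] d [ 0.0012 -0.0012 -0.0988] rv [ 0.002 -0.004  0.003] k 2
[[4.94,-0.02,0.1,0.001,-0.002,0.001,4.4],[4.94,-0.02,0.09,0.001,-0.002,0.001,4.4]]
18 [0.15020571 0.1859386  0.47015658] tx [-0.04467179  0.01828249] ty [0.09603021 0.09642385 0.11384147]
```

>>> arm_command --pt "1.0 -0.2 0.1 0 0 0 4.4" --pt "2.0 0 0 0 0 0 4.4" --pt "1.0 0 0 0 0 0 4.4" --pt "0 0 0 0 0 0 4.4" --pt "0 0 0 0 0 0 4.4"

```text
time: 17.45
position: [0.5284, -0.1889, 0.1185]
tool_rot: [0.135, 0.694, -0.137, 0.693]
ft_force: [1.2, 0.8, -2.6]
grip_width: 0.0497
```

```bash
sed -i 's/.5284,-.1863,.0705/.5280,-.1880,.0605/' chk.py; python3 chk.py s5
```

```text
t 17.45 pos [ 0.5284 -0.1889  0.1185] d [-0.0004  0.0009 -0.058 ] rv [ 0.002 -0.001  0.004] k 2
[[2.9,0.04,-0.03,0.001,-0.0,0.002,4.4],[2.9,0.04,-0.03,0.001,-0.0,0.002,4.4]]
529 z [0.0690413  0.20607764] tx [-0.022524    0.02566941  0.05683455] ty [0.01927485 0.09185342] face ty [0.01940057 0.09159262]
```

View pics/s5.png

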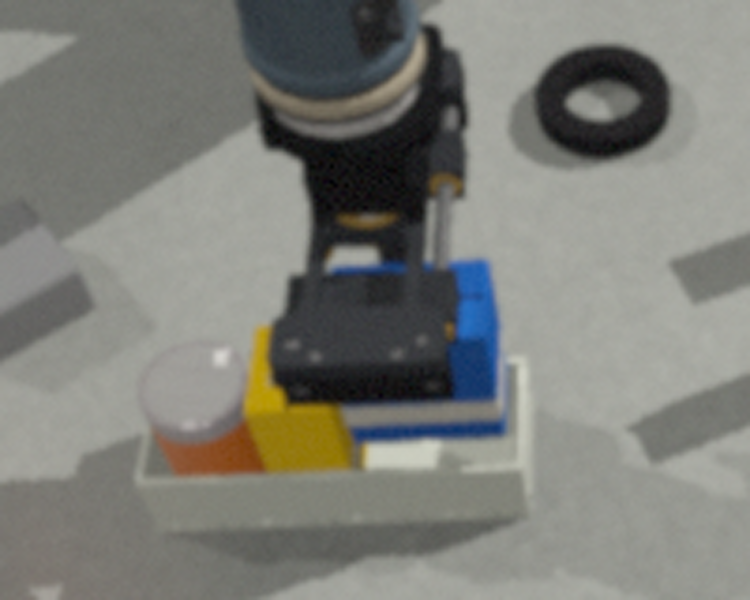

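The crop shows the blue bottom edge (355-505,432) at rim height, between yellow and the end wall (525), and yellow has not moved. Continuing down.

>>> arm_command --pt "1.2 0.1 0 0 0 0 4.4" --pt "1.5 0 0 0 0 0 4.4" --pt "1.3 0 0 0 0 0 4.4" --pt "0.7 0 0 0 0 0 4.4" --pt "0 0 0 0 0 0 4.4"

```text
time: 18.12
position: [0.5289, -0.1881, 0.0684]
tool_rot: [0.135, 0.694, -0.137, 0.694]
ft_force: [-0.6, -0.3, -2.2]
grip_width: 0.0496
```

```bash
python3 chk.py s6
```

```text
t 18.12 pos [ 0.5289 -0.1881  0.0684] d [-0.0009  0.0001 -0.0079] rv [ 0.002 -0.     0.004] k 1
[[0.79,-0.02,-0.09,0.002,-0.0,0.004,4.4]]
432 z [0.05184752 0.16278188] tx [-0.02245475  0.01401019  0.05612023] ty [0.01676139 0.09297842] face ty [0.07339242 0.09270961]
```

>>> arm_command --pt "0.5 0 0 0 0 0 4.4" --pt "0.2 0 0 0 0 0 4.4" --pt "0 0 0 0 0 0 4.4"

```text
time: 18.55
position: [0.5298, -0.1887, 0.0621]
tool_rot: [0.134, 0.693, -0.138, 0.695]
ft_force: [-0.1, -0.6, -3.2]
grip_width: 0.0497
```

>>> arm_command --pt "0.3 0 0 0 0 0 4.4" --pt "0.3 0 0 0 0 0 4.4"

```text
time: 18.8
position: [0.5312, -0.1886, 0.0598]
tool_rot: [0.135, 0.692, -0.138, 0.695]
ft_force: [-5.4, 3.5, 27.1]
grip_width: 0.0496
```

Floor contact at the predicted height. Releasing and retreating.

>>> arm_command --pt "-0.1 0 0 0 0 0 4.4" --pt "0 0 0 0 0 0 6.8" --pt "0 0 0 0 0 0 6.8" --pt "0 0 0 0 0 0 6.8" --pt "-2 0 0 0 0 0 6.8" --pt "-4 0 0 0 0 0 6.8" --pt "-5 0 0 0 0 0 8.7" --pt "-3 4 0 0 0 0 8.7" --pt "0 5 0 0 0 0 8.7" --pt "0 5 0 0 0 0 8.7" --pt "0 5 0 0 0 0 8.7" --pt "0 0 0 0 0 0 8.7"

```text
time: 20.3
position: [0.6065, -0.0091, 0.205]
tool_rot: [0.136, 0.69, -0.139, 0.697]
ft_force: [-0.0, -0.4, 0.1]
grip_width: 0.0869
```

Run:
```python
from h import *
im,d,i=shot("top"); P=cloud(d,i)
print(robot.get_obs()["position"],robot.get_obs()["time"])
e=P[...,:2]-[.5098,-.2316]; tx=e@[.925,-.379]; ty=e@[.379,.925]
inn=(abs(tx)<.045)&(abs(ty)<.11)
for n,y0,y1,z0,z1 in(("tin",-.11,-.036,.08,.0955),("yellow",-.05,.02,.098,.112),("blue",.005,.11,.086,.0985)):
    m=inn&(ty>y0)&(ty<y1)&(P[...,2]>z0)&(P[...,2]<z1)
    A=np.c_[P[m][:,:2],np.ones(m.sum())]; c=np.linalg.lstsq(A,P[m][:,2],rcond=None)[0]
    print(n,m.sum(),cv2.minAreaRect(np.stack([tx[m],ty[m]],1).astype(np.float32)*1000),"z",np.median(P[m][:,2]).round(4),"tilt",np.hypot(*c[:2]).round(3))
for n,b,z0,z1 in(("torch",(295,165,330,205),.09,.11),("jar",(235,160,280,205),.075,.095)):
    q=P[b[1]:b[3],b[0]:b[2]].reshape(-1,3); q=q[(q[:,2]>z0)&(q[:,2]<z1)]; print(n,q.mean(0).round(4))
s,_,_=shot("scene")
cv2.imwrite("pics/f.png",np.hstack([cv2.resize(im[235:335,330:480],(400,267)),cv2.resize(s[170:300,140:335],(400,267))]))
```

```text
[ 0.60582933 -0.01075742  0.20483891] 20.35
tin 691 ((1.8176202774047852, -65.94686126708984), (54.00281524658203, 56.001644134521484), 23.669185638427734) z 0.0886 tilt 0.019
yellow 677 ((2.9677982330322266, -12.199483871459961), (56.01540756225586, 45.11745071411133), 0.4737122058868408) z 0.1033 tilt 0.007
blue 1096 ((3.349609375, 51.16987228393555), (88.17878723144531, 53.22980499267578), 88.14156341552734) z 0.0934 tilt 0.009
torch [nan nan nan]
jar [nan nan nan]<stdin>:11: RuntimeWarning: Mean of empty slice.
  ret = um.true_divide(
```

View pics/f.png

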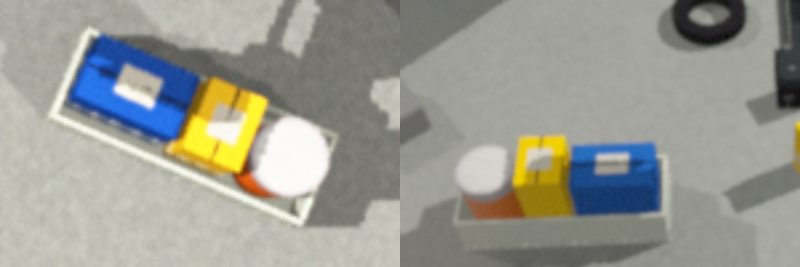

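Blue, yellow and the tin stand upright in a row in the tub. The arm hides the torch and jar in the top view, so I'll compare them in the scene view and then hand in.

Run:
```python
from h import *
a=np.load("scene0.npz")["im"]; b,_,_=shot("scene")
for n,(x0,y0,x1,y1) in dict(torch=(335,285,355,322),jar=(375,262,415,308)).items():
    r=cv2.matchTemplate(b[y0-30:y1+30,x0-30:x1+30],a[y0:y1,x0:x1],cv2.TM_CCOEFF_NORMED); _,v,_,l=cv2.minMaxLoc(r); print(n,"shift px",l[0]-30,l[1]-30,"score",round(v,2))
print(workorder.hand_in())
```

```text
torch shift px 0 0 score 1.0
jar shift px 0 0 score 1.0
the job is handed in; nothing more can be done
None
```

I set the large yellow carton and then the blue carton into the tub beside the tin, and handed the job in at about 20 s. Both cartons were lowered until they touched the floor (25–27 N at the wrist) before I let go.

- **Fit and height:** the last top view showed all three upright in one row. Top heights were 0.103 m (yellow), 0.093 m (blue) and 0.089 m (tin), within about 1 mm of what standing on the floor gives.
- **Tilt:** at most 0.02 rad for all three.
- **Tub frame (x, y in mm):** tin (1.8, -66), yellow (3.0, -12), blue about (3, 51).
- **Bystanders:** in the scene view the torch and jar have not shifted by a pixel.

**Checks that failed or disagreed:**
- The last top view could not measure the torch and jar because the arm hid them, so only the scene view covers them.
- Blue's last outline read 88 x 53 mm instead of 80 x 50, probably because it took in rim or side points. Its y is therefore only good to a few mm.
- Before lowering blue, the two cameras disagreed on its outer edge by about 2 mm.

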